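# Find the sanding block that still bites and set it in the jig

### The arm

A 7-joint arm with a two-finger parallel gripper is mounted at the origin on a cart in front of the work surface, level with it; the furniture and walls round the work are solid. World frame = base frame: x ahead of the robot, y to its left, z up, the work surface at z = 0. Lengths are in mm, angles in rad, forces in N, time in s.
With the tool pointing down it reaches from about 350 to 900 mm from the base axis. Payload 19.9 kg.
Tool frame: the origin (TCP) lies midway between the tips of the shut fingers; the grasp point (between the pads) lies 19 mm behind it; z points along the fingers, y is the line along which they close (so a half turn about z gives the same grasp; the last joint's range is limited). The gripper opens to 85 mm and grips with 20 to 120 N. Pads are 22 mm wide; open, the fingers measure 114 mm over their backs; the gripper's body (76 mm by 85 mm) begins 54 mm behind the grasp point. The pads swing forward as they close: fully open they stand 13 mm farther back than shut.
Start: joints at [-0.042, 0.417, -0.01, 1.614, 0.005, 1.111, -0.053], TCP at [624.978, 0.001, 191.76] pointing down, gripper open.
Joint ranges: [-2.81, 2.81], [-0.39, 2.02], [-1.27, 1.25], [0.06, 2.57], [-1.19, 4.33], [0.19, 2], [-2.82, 2.82]. Speed limits (rad/s): [1.89, 1.89, 2.39, 2.39, 3.01, 3.01, 3.01].

### API

Orientations are given as a rotation vector (axis times angle).
In Python, from cell import sense, eyes, robot gives the robot as it stands. The module is installed in compiled form; this text tells all that it offers.
- The arm moves only by the shell command python3 -m inch 'ROWS' [FORCE]. ROWS is JSON, a list that holds one entry, the list of rows, each a list of 5 numbers: the opening, from 0 (shut) to 1 (fully open), then the shift along the tool's x, y, z in mm, then the turn about the tool's z in rad. In form: [[[gripper, dx, dy, dz, roll], ...]]. A call has exactly 10 rows; each row shifts and turns the commanded pose from where the row before left it, along the tool's axes as they then stand; what a row does not reach is not made up. A row lasts 1/10 s, in which the tool goes at most 50 mm and 8.59 degrees, less where a joint would pass 70% of its speed; a pose out of reach is approached as far as the arm can. A call with a gripper value outside its range is refused whole. The fingers move at their own pace and stop on an object; FORCE is the grip in N (left out, the last holds). Time passes only in rows, so rows that do not move let the fingers close, or fill a call up. It gives the time, the measured TCP pose, the force, the opening and the grip force at its end, in the units of the state.
- sense(): the state, without advancing time (a new reading comes with each control period).
- eyes.grab_frame(name): name is "scene" or "side" or "wrist"; returns the picture (480x640x3 uint8, red, green, blue); there is no depth.
- eyes.calibration(name): a dict with "K" (3x3 intrinsics, pixels), "T" (4x4, takes a point from camera to world coordinates). Camera axes: x right, y down, z forward; pixel columns grow to the right and rows downward; lengths in mm; the calibration is good to about 2 mm. A picture is of the moment at which its call begins: read the wrist's pose just before it. calibration takes no time and is no camera call; for the wrist camera it gives the pose at the moment of the call.
- robot.finish_job(): hands the job in; it is judged then, once.
The state is a dict: "time": time; "joint_positions": joint angles; "joint_velocities": joint speeds; "joint_efforts": joint torques, N m; "ee_pos": TCP position; "ee_rot": TCP orientation; "wrist_force": force on the tool from outside, world axes, zero at the start; "torque": the same for the moment, N m; "gripper_width": opening from 0.0 (shut) to 1.0 (fully open); "grasp_force": force on a finger pad.
Only numpy, scipy, OpenCV 4.12 (cv2) and the standard library are available. Lean on these libraries where they do the work, as an engineer would, in place of code of your own. Each camera call takes 0.05 s, during which the arm holds its last target. There are 200 camera calls.

### The job

Two sanding blocks that look alike lie on the plywood board; the paper of one still bites, that of the other is worn smooth. Feel which is which: press first one and then the other lightly on the board (some 5 to 10 N, never so hard as to dent it) and draw it about 5 cm along in one steady stroke, leaving the first lying where its stroke ended while you try the second. Then set the block that bites paper down in the runway of the sanding jig and slide it gently fully home against the end stop, lay the worn one gently in the metal tray, flat and paper down, and leave the other tools alone.

Things in the scene. Friction and masses are not known exactly. Their poses are not given: they have to be found in the camera images.
- board: Birch plywood board flat on the table, 356 x 218 mm, 24 mm thick, does not move. Origin at the centre of its underside; x along its length (to the robot's left), y along its width towards the robot, z up. The two sanding blocks stand near its far edge, with over 60 mm of free board before each for a stroke towards the robot (+y). Pressed on with over 20 N it dents.
- spot_a (a point): Centre (half-way up, 19.5 mm above the board's top) of the place on the board where the left sanding block starts; axes as the board's. The block is there within 6 mm each way and 0.1 rad, its length along y, gripped across x: cork, 95 x 62 mm, 39 high in all: 9 mm underneath are soft foam with the abrasive (2.5 N per mm, 5 mm travel). 0.13 kg, loose. Its own pose is not reported.
- spot_b (a point): The same for the right sanding block, 176 mm from spot_a. Which block is worn differs from start to start and cannot be seen. The biting pad has 4 to 5 times the friction of the worn one (coefficient 0.8 to 1.2 against 0.17 to 0.27): pressed on with 8 N and moving, one drags with 6 to 9 N, the other with about 2 N. Standing, the drag eases.
- jig: Wooden strip-sanding jig on the table, 280 x 125 mm, does not move. Origin at the centre of its underside; x along the runway towards the end stop (away from the robot), y left, z up. Runway 69 mm wide between two dark rails 18 mm wide with tops 30 mm above the table; along its middle a fixed slat 40 mm wide, top at 18 mm, on which the block's pad rests, so the rails reach 12 mm up its sides.
- stop (a point): Middle of the top edge of the end stop's near face, 46 mm above the table, 118 mm from the jig's origin along the jig's x; fixed to the jig, axes as the jig's. The block's 62 mm end comes to rest against this face.
- home (a point): Point on the slat's top, 18 mm above the table, under the centre of a block that is fully home (its end touching the stop, its length along the runway); 70.5 mm from the jig's origin along x; fixed to the jig, axes as the jig's.
- tray: Shallow open sheet-metal tray on the table, for blocks that want new paper; 170 mm (x) by 180 mm (y) outside, rim 30 mm high, walls and floor 3.5 mm; does not move. Origin at the centre of its underside, x away from the robot, y left, z up.
- tape: Pocket tape measure, 60 x 74 mm, 28 mm high, loose bystander; origin at its underside.
- cutter: Snap-off cutter with a yellow body, 156 mm long (its y axis), 22 mm wide, 19 mm high, loose bystander; origin at its underside.
- eraser: Block eraser in a paper sleeve, 46 x 21 mm, 13 mm high, loose bystander; origin at its underside.

How it is judged (in metres and radians):
On the way, in this order (a step that is already met when the one before it is completed fails the run):
1. one of the blocks is stroked across the board under light pressure (((contact force between pad_one and board above 2 N and linear speed of sander_one above 0.006 m/s and distance of pad_one from where it was at the start of the episode above 0.025 m and distance of pad_two from where it was at the start of the episode below 0.02 m) or (contact force between pad_two and board above 2 N and linear speed of sander_two above 0.006 m/s and distance of pad_two from where it was at the start of the episode above 0.025 m and distance of pad_one from where it was at the start of the episode below 0.02 m))), for 0.3 s.
2. the other block is stroked too, while the first still lies on the board (((contact force between pad_one and board above 2 N and linear speed of sander_one above 0.006 m/s and distance of each of pad_one, pad_two from where it was at the start of the episode above 0.025 m and z of pad_two in the frame of board below 0.032 m and horizontal distance between pad_two and board below 0.19 m and angle between pad_two's own z axis and vertical below 0.05 rad) or (contact force between pad_two and board above 2 N and linear speed of sander_two above 0.006 m/s and distance of each of pad_two, pad_one from where it was at the start of the episode above 0.025 m and z of pad_one in the frame of board below 0.032 m and horizontal distance between pad_one and board below 0.19 m and angle between pad_one's own z axis and vertical below 0.05 rad))), for 0.3 s.
At the end, for the whole second after the job is handed in: The block that drags more lies flat on the slat in the jig's runway, between the rails, its end within 4 mm of the end stop; the block that drags less lies flat on the floor of the metal tray; both released (x of pad_two in the frame of home between -0.004 and 0.004 m and y of pad_two in the frame of home between -0.006 and 0.006 m and z of pad_two in the frame of home below 0.005 m and angle between pad_two's own z axis and vertical below 0.05 rad and x of pad_one in the frame of tray between -0.075 and 0.075 m and y of pad_one in the frame of tray between -0.08 and 0.08 m and z of pad_one in the frame of tray below 0.012 m and angle between pad_one's own z axis and vertical below 0.1 rad); the robot touches nothing.
It fails at once if anything presses on the plywood board with more than 20 N (contact force between board and anything else above 20 N).
It fails at once if anything pushes on the jig with more than 25 N (contact force between jig and anything else above 25 N).
It fails at once if a block is dropped into the tray or pressed on it with more than 30 N (contact force between tray and anything else above 30 N).
It fails at once if the tape measure, cutter or eraser is moved by more than 2 cm (distance of any of tape, cutter, eraser from where it was at the start of the episode above 0.02 m).
It also fails if it takes over 72 s, if anything falls off the work surface, if the arm or the gripper's body presses on something with over 40 N, if the wrist force passes 120 N, or if a joint passes its speed limit or range.

## Working session

There is one attempt and no reset: what is moved stays moved. The work goes in short steps, Python scripts to look and compute and a shell command to move; the robot and the scene stay as the last step left them, time stands still between calls to the robot, and variables do not carry over. Pictures are saved under pics/ and viewed, at most 10 in all, crops included, and the job is handed in when it is done.

```bash
mkdir -p pics; ls; python3 - <<'E'
from cell import sense, eyes, robot
import cv2,numpy as np
s=sense();print(s)
for n in("scene","side","wrist"):
    c=eyes.calibration(n);print(n,np.round(c["K"],1).tolist(),np.round(c["T"],3).tolist())
    cv2.imwrite(f"pics/{n}0.png",eyes.grab_frame(n)[:,:,::-1])
E
```

```text
pics
{'time': 0.0, 'joint_positions': array([-0.04148287,  0.41795968, -0.01030514,  1.61415083,  0.00468912,
        1.11070099, -0.05298131]), 'joint_velocities': array([-6.72478727e-04,  6.46918206e-05, -8.45646517e-04,  1.42996004e-03,
        9.19105494e-04, -1.13160138e-03,  1.94379427e-04]), 'joint_efforts': array([ 3.43503270e-04, -8.64444852e+01,  6.79280274e-01, -4.34903777e+01,
        1.92400004e-02,  7.37222959e-03,  1.31192037e-04]), 'ee_pos': array([ 6.24616599e+02, -1.97354712e-02,  1.91179018e+02]), 'ee_rot': array([-2.22087729e+00, -2.22089243e+00,  1.41222313e-03]), 'wrist_force': array([-0.7954263 ,  0.73621872,  0.75072933]), 'torque': array([-0.01091766,  0.02799466,  0.00867061]), 'grasp_force': 0.0, 'gripper_width': 1.000713082829235}
scene [[469.7, 0.0, 315.0], [0.0, 469.7, 236.8], [0.0, 0.0, 1.0]] [[-0.798, -0.413, 0.44, 105.529], [-0.603, 0.57, -0.559, 630.422], [-0.02, -0.711, -0.703, 818.164], [0.0, 0.0, 0.0, 1.0]]
side [[513.1, 0.0, 317.8], [0.0, 513.1, 241.9], [0.0, 0.0, 1.0]] [[0.971, -0.099, 0.216, 263.922], [-0.237, -0.343, 0.909, -1110.534], [-0.016, -0.934, -0.357, 523.652], [0.0, 0.0, 0.0, 1.0]]
wrist [[416.0, 0.0, 327.1], [0.0, 416.0, 237.4], [0.0, 0.0, 1.0]] [[1.0, -0.001, -0.0, 625.254], [-0.001, -0.963, -0.268, 69.242], [-0.0, 0.268, -0.963, 372.693], [0.0, 0.0, 0.0, 1.0]]
```

View pics/scene0.png

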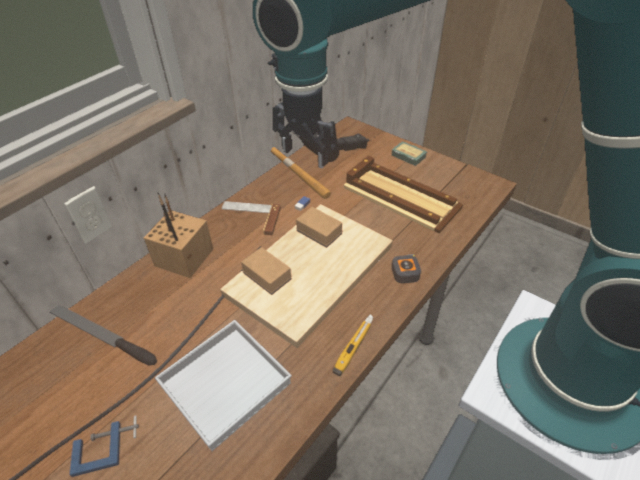

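View pics/wrist0.png

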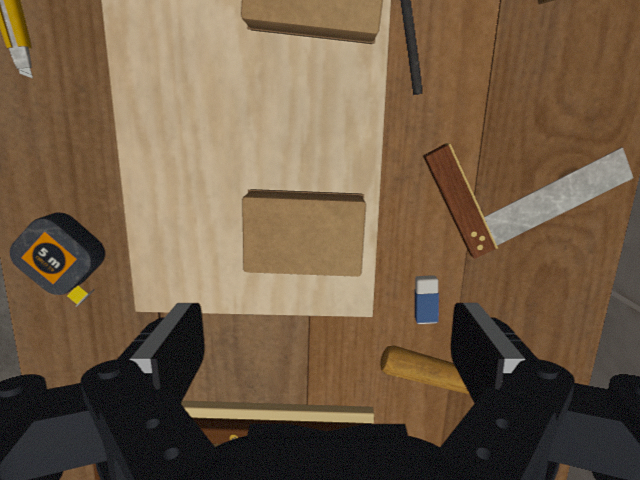

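The scene view shows the board with two cork blocks, the tray (about 225,380), the jig (405,190) and the bystanders. In the wrist view, block b's top spans (244..364, 196..275), and block a is at the top edge.

```bash
cat > h.py <<'E'
from cell import sense, eyes, robot
import cv2,numpy as np
from scipy.spatial.transform import Rotation as R
def ray(n,px,z,c=None):
    c=c or eyes.calibration(n);T=c["T"];px=np.atleast_2d(np.array(px,float))
    d=(T[:3,:3]@np.linalg.inv(c["K"])@np.c_[px,np.ones(len(px))].T).T;o=T[:3,3]
    return (o+d*((z-o[2])/d[:,2])[:,None])[:,:2]
E
python3 - <<'E'
from h import *
np.set_printoptions(suppress=True,precision=1)
print("b",ray("wrist",[(244,196),(364,196),(361,275),(244,272)],63).tolist())
print("board",ray("wrist",[(135,312),(373,317),(387,60),(104,20)],24).tolist())
print("tray rim",ray("scene",[(157,378),(235,323),(290,376),(210,442)],30).tolist())
print("a top scene",ray("scene",[(241,268),(265,249),(291,270),(267,288)],63).tolist())
im=cv2.imread("pics/scene0.png");j=cv2.resize(im[130:250,330:490],None,fx=5,fy=5,interpolation=cv2.INTER_CUBIC);cv2.imwrite("pics/jig.png",j)
E
```

```text
b [[562.7571757630403, 15.347978438774085], [653.0108575785808, 15.29393404473511], [652.0999912956474, -47.9763230472676], [559.465496163962, -45.39181515032159]]
board [[449.2271935869726, -98.69728468366698], [667.3821449677044, -103.85439949691364], [671.9146372735116, 115.35000870127521], [455.8496883843427, 143.66981748648016]]
tray rim [[611.4280394218537, 470.26569699165], [580.2351238628845, 296.4921180301697], [416.43493025996787, 321.24870112062837], [447.5403682222515, 493.49090480270155]]
a top scene [[649.4068846864368, 199.7450619044617], [645.1092356361896, 126.6287606847078], [558.6815855952498, 140.72446823525718], [567.6179566627098, 208.26374172038356]]
```

View pics/jig.png

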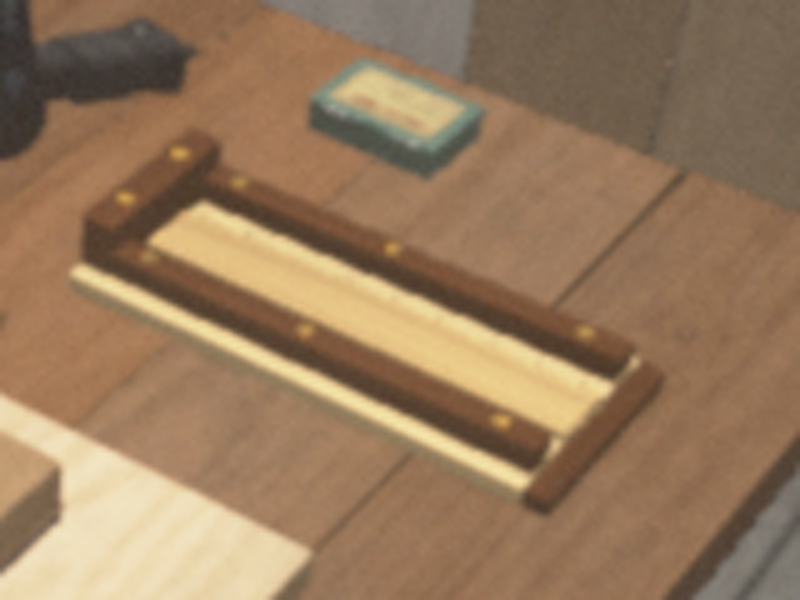

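View pics/side0.png

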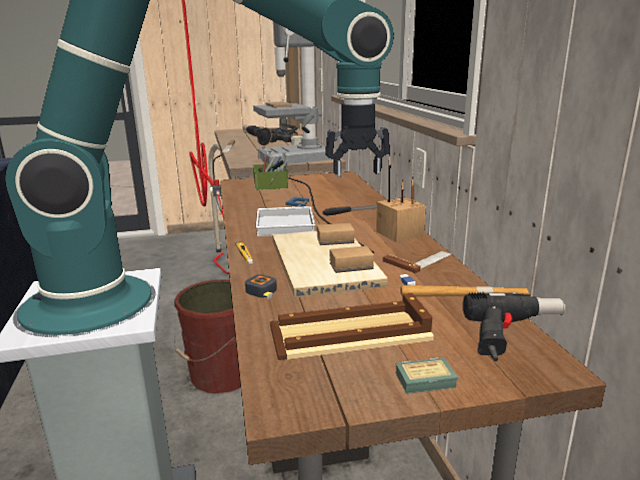

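The crop shows the jig: stop top near edge at crop (107,237)-(220,150), and rail near ends at (548,440) and (635,350). The side view shows the same layout with nothing tall in the way.

```bash
python3 -m inch '[[[1,36,-9,0,-0.15],[1,36,-9,0,-0.15],[1,0,0,0,-0.15],[1,0,0,0,-0.15],[1,0,0,0,-0.15],[1,0,0,0,-0.15],[1,0,0,0,-0.15],[1,0,0,0,-0.15],[1,0,0,0,-0.15],[1,0,0,0,-0.15]]]' 40; python3 -m inch '[[[1,0,0,0,-0.07],[1,0,0,0,0],[1,0,0,0,0],[1,0,0,0,0],[1,0,0,0,0],[1,0,0,0,0],[1,0,0,0,0],[1,0,0,0,0],[1,0,0,0,0],[1,0,0,0,0]]]'
python3 - <<'E'
from h import *
np.set_printoptions(suppress=True,precision=1)
o=np.array([330,130])
f=lambda p,z:ray("scene",np.array(p)/5+o,z)
print("stop",f([(107,237),(220,150)],46).tolist(),"rails near outer",f([(525,445),(640,350)],30).tolist())
cv2.imwrite("pics/w1.png",eyes.grab_frame("wrist")[:,:,::-1])
E
```

```text
time: 1.15
ee_pos: [601.5, 70.2, 191.5]
ee_rot: [-0.102, -3.139, 0.0]
wrist_force: [-0.7, -0.9, -0.2]
gripper_width: 1.001
grasp_force: 0.0
time: 2.15
ee_pos: [601.7, 70.2, 191.8]
ee_rot: [-0.001, -3.142, 0.0]
wrist_force: [-0.8, -0.1, 0.4]
gripper_width: 0.994
grasp_force: 0.0
stop [[645.9057935016638, -220.76785938450155], [638.9087053326211, -323.05478728922856]] rails near outer [[396.7145558037713, -219.32606875878037], [382.1100234176511, -318.834351130591]]
```

View pics/w1.png

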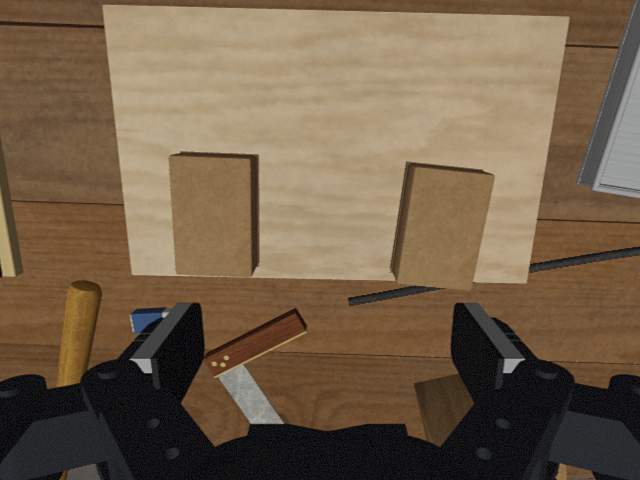

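The wrist view shows both blocks: a has top corners (410,164),(492,175),(472,289),(398,278), and b has (171,154),(252,156),(252,276),(177,274).

```bash
python3 - <<'E'
from h import *
np.set_printoptions(suppress=True,precision=1)
im=cv2.imread("pics/w1.png")
for n,P in(("a",[(410,164),(492,175),(472,289),(398,278)]),("b",[(171,154),(252,156),(252,276),(177,274)])):
    p=ray("wrist",P,63);l=(p[2]+p[3]-p[0]-p[1])/2;print(n,p.mean(0),np.linalg.norm(l),"yaw",np.arctan2(l[1],l[0]),np.linalg.norm(p[1]-p[0]),np.linalg.norm(p[2]-p[3]))
p=ray("wrist",[(104,5),(568,17),(527,283),(132,275)],24);print("board",p,p.mean(0))
E
```

```text
a [614.1 160.6] 90.64625093285794 yaw -0.06242183230404794 61.91602863331583 60.543043386978674
b [604.9 -15.6] 93.90292570594742 yaw -0.05085547722502055 59.33112185738844 59.47551107919171
board [[ 449.6  -96.4]
 [ 458.3  254.7]
 [ 674.7  251.2]
 [ 666.5 -103. ]] [562.3  76.6]
```

```bash
python3 -m inch '[[[1,-3,-17,0,0.05],[1,0,-17,0,0],[1,0,-17,0,0],[1,0,-17,0,0],[1,0,-18,20,0],[1,0,0,25,0],[1,0,0,25,0],[1,0,0,25,0],[1,0,0,20,0],[1,0,0,0,0]]]'
python3 - <<'E'
from h import *
cv2.imwrite("pics/w2.png",eyes.grab_frame("wrist")[:,:,::-1])
E
```

```text
time: 3.2
ee_pos: [599.6, -16.6, 74.3]
ee_rot: [-0.083, -3.136, 0.0]
wrist_force: [-0.3, 0.0, -0.2]
gripper_width: 1.001
grasp_force: 0.0
```

View pics/w2.png

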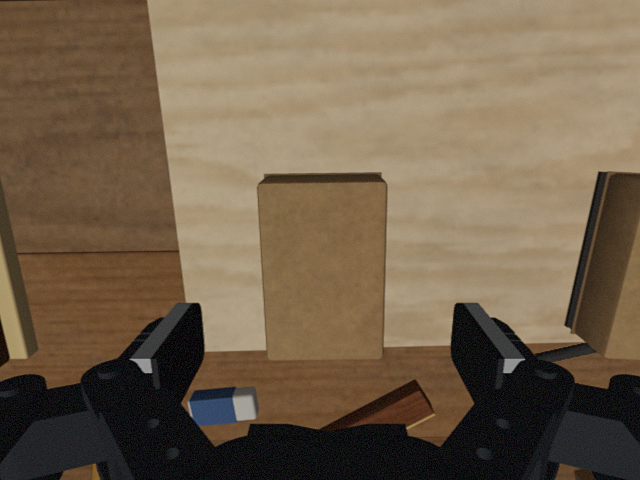

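The block sits squarely between the open fingers, its top corners at (259,182),(386,180),(383,359),(268,359).

```bash
python3 - <<'E'
from h import *
p=ray("wrist",[(259,182),(386,180),(383,359),(268,359)],63);print(p,p.mean(0),sense()["ee_pos"])
E
python3 -m inch '[[[1,-5,0,15,0],[1,0,0,15,0],[1,0,0,10,0],[1,0,0,1,0],[0,0,0,0,0],[0,0,0,0,0],[0,0,0,0,0],[0,0,0,0,0],[0,0,0,0,0],[0,0,0,0,0]]]' 40
```

```text
[[558.87952096 -44.83871561]
 [561.08799179  14.58327105]
 [655.6484247   11.57672057]
 [652.43112546 -49.13443914]] [607.01176573 -16.95329078] [600.60859421 -16.36218533  76.11548542]
time: 4.25
ee_pos: [606.2, -15.9, 35.9]
ee_rot: [0.08, 3.14, -0.0]
wrist_force: [-0.2, -0.4, 0.2]
gripper_width: 0.004
grasp_force: 0.0
```

```bash
python3 - <<'E'
from h import *
cv2.imwrite("pics/w3.png",np.vstack([cv2.resize(eyes.grab_frame("wrist")[:,:,::-1],(400,300)),cv2.resize(eyes.grab_frame("side")[180:330,200:420,::-1],(400,273))]))
print(sense())
E
```

```text
{'time': 4.35, 'joint_positions': array([ 0.16798154,  0.58207905, -0.2543935 ,  1.77064506,  0.19166255,
        0.81305207,  1.34144221]), 'joint_velocities': array([ 0.00105696, -0.00188676, -0.00230953,  0.00035476, -0.00034707,
       -0.0003495 ,  0.00063924]), 'joint_efforts': array([ 5.63726808e-04, -9.18701649e+01, -5.43636695e+00, -3.46531892e+01,
        1.51999982e-02,  2.51757971e-03,  1.84469127e-04]), 'ee_pos': array([606.1659696 , -15.92647839,  35.8211    ]), 'ee_rot': array([-7.98911201e-02, -3.14054910e+00,  3.23306768e-05]), 'wrist_force': array([-0.3999105 , -0.56192826,  0.40027784]), 'torque': array([-0.0340437 ,  0.02923206, -0.04080463]), 'grasp_force': 0.0, 'gripper_width': -0.004395052523831958}
```

View pics/w3.png

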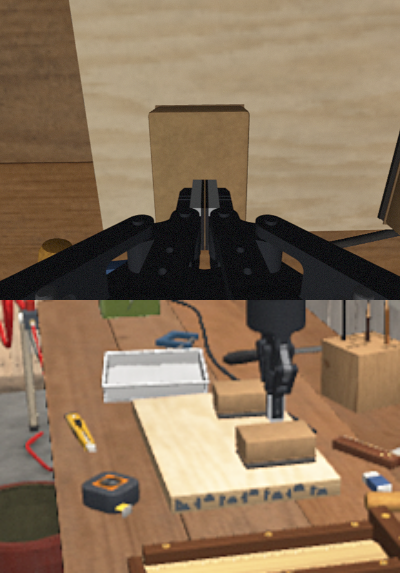

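```bash
python3 - <<'E'
from h import *
def proj(n,P):
    c=eyes.calibration(n);q=np.linalg.inv(c["T"])@np.r_[P,1];q=c["K"]@q[:3];return q[:2]/q[2]
for z in(36,50,63,70,80,90):print(z,proj("side",[606,-16,z]),proj("wrist",[606,-16,z]))
for q in[(606,-47,63),(606,15,63),(653,-16,63),(558,-16,63)]:print(q,proj("side",q),proj("wrist",q))
print(eyes.calibration("wrist")["T"])
E
```

```text
36 [351.0897821  260.89565374] [324.15807507 272.2250059 ]
50 [351.13199029 255.55137319] [323.94581825 283.59578457]
63 [351.17148989 250.55004813] [323.71799134 295.80066684]
70 [351.19288226 247.84140709] [323.58054973 303.16353127]
80 [351.2235939  243.95278742] [323.36283057 314.82693247]
90 [351.25448471 240.04148169] [323.11532051 328.08625779]
(606, -47, 63) [355.08055386 255.2826172 ] [246.68792823 299.47724445]
(606, 15, 63) [347.43707902 246.02892556] [401.13689244 292.10553032]
(653, -16, 63) [369.7416586  248.55907185] [329.55679344 396.49781498]
(558, -16, 63) [331.88803468 252.61749848] [316.76396942 175.87021475]
[[ 5.13771920e-02  9.61734212e-01  2.69123929e-01  5.38687289e+02]
 [ 9.98679271e-01 -4.95611042e-02 -1.35429322e-02 -1.12216185e+01]
 [ 3.13377843e-04  2.69464287e-01 -9.63010332e-01  2.17286375e+02]
 [ 0.00000000e+00  0.00000000e+00  0.00000000e+00  1.00000000e+00]]
```

```bash
python3 - <<'E'
from h import *
def proj(n,P):
    c=eyes.calibration(n);q=np.linalg.inv(c["T"])@np.r_[P,1];q=c["K"]@q[:3];return (q[:2]/q[2]).round(1)
for x in(582,667):
  for z in (191,204,225):print("start",x,z,proj("side",[x,0,z]))
s=eyes.grab_frame("side");w=eyes.grab_frame("wrist")
a=cv2.resize(s[190:270,310:400,::-1],(540,480),interpolation=cv2.INTER_CUBIC)
i=cv2.imread("pics/side0.png")[90:190,310:410];b=cv2.resize(i,(250,250))
c=cv2.resize(w[200:400,240:410,::-1],(250,230))
cv2.imwrite("pics/w4.png",np.hstack([a,np.vstack([b,c])]))
E
```

```text
start 582 191 [339.7 198.2]
start 582 204 [339.7 192.8]
start 582 225 [339.7 184. ]
start 667 191 [374.2 195.3]
start 667 204 [374.4 190. ]
start 667 225 [374.6 181.3]
```

View pics/w4.png

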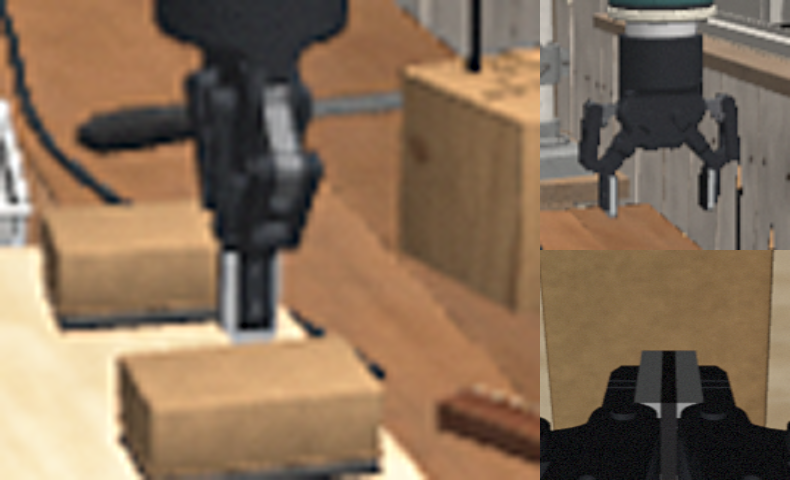

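The side crop shows the shut fingertips at pixel (352,247). That is about z=73 on the rays, although the reported TCP is z=36, so the fingers closed above the block. I'll calibrate the offset with a gentle touch on the soft block.

```bash
python3 -m inch '[[[0,0,0,2,0],[0,0,0,2,0],[0,0,0,1,0],[0,0,0,1,0],[0,0,0,1,0],[0,0,0,1,0],[0,0,0,0,0],[0,0,0,0,0],[0,0,0,0,0],[0,0,0,0,0]]]'
```

```text
time: 5.45
ee_pos: [606.2, -15.9, 27.8]
ee_rot: [0.08, 3.141, -0.0]
wrist_force: [0.2, 0.2, 0.2]
gripper_width: 0.001
grasp_force: 0.0
```

```bash
python3 -m inch '[[[0,0,0,1,0],[0,0,0,0,0],[0,0,0,1,0],[0,0,0,0,0],[0,0,0,1,0],[0,0,0,0,0],[0,0,0,1,0],[0,0,0,0,0],[0,0,0,0,0],[0,0,0,0,0]]]'
```

```text
time: 6.45
ee_pos: [606.2, -15.9, 23.8]
ee_rot: [-0.08, -3.141, 0.0]
wrist_force: [-0.2, 0.0, -0.7]
gripper_width: 0.001
grasp_force: 0.0
```

```bash
python3 -m inch '[[[0,0,0,1,0],[0,0,0,0,0],[0,0,0,1,0],[0,0,0,0,0],[0,0,0,1,0],[0,0,0,0,0],[0,0,0,1,0],[0,0,0,0,0],[0,0,0,0,0],[0,0,0,0,0]]]'; python3 - <<'E'
from h import *
s=eyes.grab_frame("side");w=eyes.grab_frame("wrist")
# bright finger-tip lowest row in side near col 347-356
print(s[236:262,351].tolist());print(w[270:310:2,318].tolist())
E
```

```text
time: 7.45
ee_pos: [606.4, -15.9, 20.1]
ee_rot: [0.08, 3.14, -0.0]
wrist_force: [-2.0, 0.0, 8.8]
gripper_width: 0.001
grasp_force: 4.0
[[36, 37, 39], [37, 37, 37], [30, 30, 34], [33, 31, 36], [39, 41, 45], [46, 50, 54], [46, 49, 54], [42, 46, 49], [45, 45, 51], [44, 46, 51], [41, 44, 50], [45, 47, 50], [44, 47, 50], [37, 39, 43], [18, 24, 24], [134, 137, 139], [178, 175, 177], [204, 171, 141], [218, 169, 117], [215, 169, 119], [218, 171, 123], [223, 174, 125], [194, 153, 106], [176, 140, 98], [173, 136, 96], [171, 133, 95]]
[[129, 101, 70], [129, 106, 70], [128, 103, 67], [133, 108, 74], [136, 110, 75], [136, 107, 74], [136, 110, 76], [135, 108, 71], [134, 107, 71], [62, 64, 64], [62, 64, 65], [60, 62, 65], [61, 60, 60], [62, 62, 62], [59, 63, 59], [57, 59, 58], [62, 63, 63], [63, 62, 61], [67, 70, 70], [61, 61, 63]]
```

```bash
python3 -m inch '[[[0,0,0,-10,0],[1,0,0,0,0],[1,0,0,0,0],[1,0,0,0,0],[1,0,0,0,0],[1,0,0,0,0],[1,0,0,12,0],[1,0,0,12,0],[1,0,0,11,0],[1,0,0,0,0]]]';python3 -m inch '[[[1,0,0,2,0],[0,0,0,0,0],[0,0,0,0,0],[0,0,0,0,0],[0,0,0,0,0],[0,0,0,0,0],[0,0,0,0,0],[0,0,0,0,0],[0,0,0,0,0],[0,0,0,0,0]]]' 40
```

```text
time: 8.55
ee_pos: [604.8, -15.9, -7.5]
ee_rot: [-0.079, -3.137, 0.0]
wrist_force: [0.4, -0.2, -0.2]
gripper_width: 1.002
grasp_force: 0.0
time: 9.55
ee_pos: [606.3, -15.9, -7.2]
ee_rot: [0.08, 3.14, -0.0]
wrist_force: [1.3, 0.5, 1.5]
gripper_width: 0.721
grasp_force: 50.6
```

```bash
python3 -m inch '[[[0,0,0,1,0],[0,0,0,1,0],[0,0,0,1,0],[0,0,0,0,0],[0,3,0,0,0],[0,3,0,0,0],[0,3,0,0,0],[0,3,0,0,0],[0,3,0,0,0],[0,3,0,0,0]]]'
```

```text
time: 10.55
ee_pos: [589.2, -14.9, -9.6]
ee_rot: [0.08, 3.139, 0.0]
wrist_force: [3.5, 0.6, 7.7]
gripper_width: 0.719
grasp_force: 51.6
```

```bash
python3 -m inch '[[[0,3.5,0,0.0,0],[0,3.5,0,0,0],[0,3.5,0,0,0],[0,3.5,0,0,0],[0,3.5,0,0,0],[0,3.5,0,0,0],[0,3.5,0,0,0],[0,3.5,0,0,0],[0,3.5,0,0,0],[0,3.5,0,0,0]]]'
```

```text
time: 11.55
ee_pos: [554.2, -13.0, -9.6]
ee_rot: [0.08, 3.138, 0.0]
wrist_force: [3.8, 0.1, 7.9]
gripper_width: 0.717
grasp_force: 51.6
```

```bash
python3 -m inch '[[[0,0,0,-1.5,0],[0,0,0,-1.5,0],[1,0,0,0,0],[1,0,0,0,0],[1,0,0,0,0],[1,0,0,0,0],[1,0,0,-10,0],[1,0,0,-20,0],[1,0,0,-20,0],[1,0,0,0,0]]]';python3 -m inch '[[[1,-9,29.5,0,0],[1,-9,29.5,0,0],[1,-9,29.5,0,0],[1,-9,29.5,0,0],[1,-8,29.5,0,0],[1,-8.2,29.2,0,0],[1,0,0,0,0.012],[1,0,0,0,0],[1,0,0,0,0],[1,0,0,0,0]]]'
python3 - <<'E'
from h import *
w=eyes.grab_frame("wrist");cv2.imwrite("pics/w5.png",w[:,:,::-1])
E
```

```text
time: 12.55
ee_pos: [554.8, -13.2, 45.7]
ee_rot: [0.08, 3.137, -0.0]
wrist_force: [0.1, -0.1, -0.9]
gripper_width: 1.003
grasp_force: 0.0
time: 13.55
ee_pos: [614.3, 159.4, 42.8]
ee_rot: [-0.1, -3.14, 0.001]
wrist_force: [0.3, -0.2, -0.4]
gripper_width: 0.998
grasp_force: 0.0
```

View pics/w5.png

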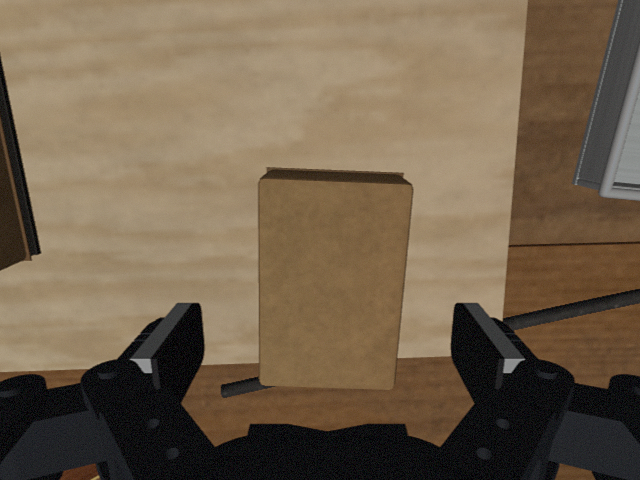

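The view shows block a between the open fingers, top corners (259,181),(412,184),(396,389),(260,386), turned slightly relative to the tool.

```bash
python3 - <<'E'
from h import *
p=ray("wrist",[(259,181),(412,184),(396,389),(260,386)],63);l=(p[2]+p[3]-p[0]-p[1])/2;print(p.mean(0),np.linalg.norm(l),np.arctan2(l[1],l[0]),np.linalg.norm(p[1]-p[0]))
R0=R.from_rotvec(sense()["ee_rot"]).as_matrix();print(sense()["ee_pos"],"tool x",R0[:,0])
E
```

```text
[615.83227974 162.62859808] 91.97594828169485 -0.09545567658232497 59.424875861094044
[614.31608789 159.54949505  42.7856109 ] tool x [-9.97965533e-01  6.37556236e-02  1.26095401e-04]
```

```bash
python3 -m inch '[[[1,-1.5,3,10,0.03],[1,0,0,12,0],[1,0,0,12,0],[1,0,0,10,0],[1,0,0,6,0],[0,0,0,0,0],[0,0,0,0,0],[0,0,0,0,0],[0,0,0,0,0],[0,0,0,0,0]]]' 40; python3 -m inch '[[[0,0,0,1,0],[0,0,0,1,0],[0,0,0,1,0],[0,0,0,0,0],[0,3,0,0,0],[0,3,0,0,0],[0,3,0,0,0],[0,3,0,0,0],[0,3,0,0,0],[0,3,0,0,0]]]'
```

```text
time: 14.6
ee_pos: [616.1, 163.4, -6.9]
ee_rot: [0.146, 3.138, -0.0]
wrist_force: [-1.9, -2.0, 2.4]
gripper_width: 0.715
grasp_force: 50.2
time: 15.6
ee_pos: [600.4, 165.5, -9.0]
ee_rot: [0.146, 3.134, 0.002]
wrist_force: [7.3, -1.0, 7.1]
gripper_width: 0.719
grasp_force: 50.9
```

```bash
python3 -m inch '[[[0,3.5,0,0.0,0],[0,3.5,0,0,0],[0,3.5,0,0,0],[0,3.5,0,0,0],[0,3.5,0,0,0],[0,3.5,0,0,0],[0,3.5,0,0,0],[0,3.5,0,0,0],[0,3.5,0,0,0],[0,3.5,0,0,0]]]'
```

```text
time: 16.6
ee_pos: [565.5, 168.9, -9.1]
ee_rot: [0.146, 3.134, 0.002]
wrist_force: [7.1, -1.0, 5.9]
gripper_width: 0.717
grasp_force: 50.9
```

Block a drags 7 N against about 2.5 N for b, so a bites. I'll lift a and look at the jig from beside it.

```bash
python3 -m inch '[[[0,0,0,-3,0],[0,0,0,-20,0],[0,0,0,-35,0],[0,0,0,-35,0],[0,0,0,-35,0],[0,0,0,-35,0],[0,0,0,-35,0],[0,-4,-35,0,0],[0,-4,-35,0,0],[0,-4,-40,0,0]]]' 60;python3 -m inch '[[[0,-4,-40,0,0],[0,-4,-40,0,0],[0,0,-40,0,0],[0,0,-39,0,0],[0,0,0,0,0],[0,0,0,0,0],[0,0,0,0,0],[0,0,0,0,0],[0,0,0,0,0],[0,0,0,0,0]]]'
python3 - <<'E'
from h import *
import pickle
c=eyes.calibration("wrist");w=eyes.grab_frame("wrist");cv2.imwrite("pics/w6.png",w[:,:,::-1]);pickle.dump(c,open("c6.pkl","wb"))
E
```

```text
time: 17.6
ee_pos: [564.9, 57.4, 187.9]
ee_rot: [0.143, 3.138, 0.001]
wrist_force: [1.3, -1.4, -1.4]
gripper_width: 0.711
grasp_force: 66.4
time: 18.6
ee_pos: [558.3, -100.7, 187.8]
ee_rot: [-0.144, -3.138, -0.0]
wrist_force: [1.0, -0.4, -1.3]
gripper_width: 0.715
grasp_force: 66.2
```

View pics/w6.png

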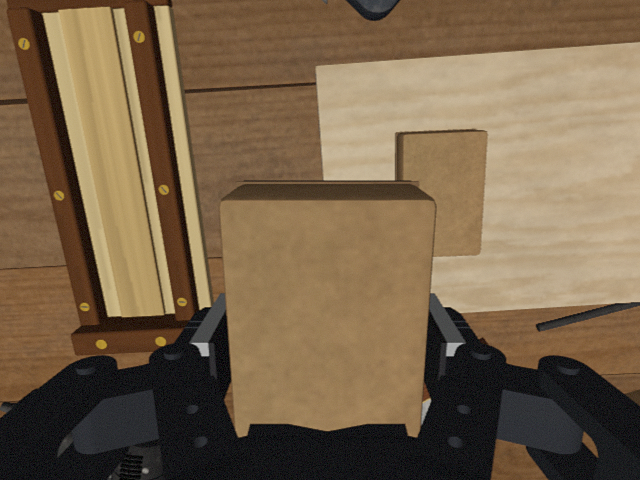

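The view shows the jig clearly: rail screws at left (24,44),(59,195),(84,306) and right (139,37),(164,189),(182,301). The stop's foot on the slat is at (108,316)-(163,314) and its top near edge about (73,333)-(185,329). Block b lies at about (443,192).

```bash
python3 - <<'E'
from h import *
import pickle;c=pickle.load(open("c6.pkl","rb"))
np.set_printoptions(suppress=True,precision=1)
L=ray("w",[(24,44),(59,195),(84,306)],30,c);Rr=ray("w",[(139,37),(164,189),(182,301)],30,c)
print(L,Rr,"sep",np.linalg.norm(L-Rr,axis=1));m=(L+Rr)/2;d=m[2]-m[0];yaw=np.arctan2(d[1],d[0])
for q in(L,Rr):
    e=q[2]-q[0];print("rail yaw",round(np.arctan2(e[1],e[0]),4))
u=np.array([np.cos(yaw),np.sin(yaw)]);v=np.array([-u[1],u[0]])
print("yaw",yaw,"mid lateral",m@v)
foot=ray("w",[(108,316),(163,314)],18,c);top=ray("w",[(73,333),(185,329)],46,c)
print("stop along: foot",foot@u,"top",top@u,"slat mid lateral",foot@v)
w=cv2.imread("pics/w6.png")
print("col130 rows",w[308:336,130].sum(1).tolist())
sf=np.mean(foot@u);hx=u*(sf-47.5)+v*(m@v).mean();print("home",hx)
p=ray("w",[(397,131),(487,130),(481,254),(401,256)],63,c);print("b",p.mean(0),np.linalg.norm(p[1]-p[0]),np.linalg.norm(p[3]-p[0]))
s=sense();T=R.from_rotvec(s["ee_rot"]).as_matrix();print(s["ee_pos"],"tool yaw",np.arctan2(-T[1,0],-T[0,0]))
# held block front top edge vs tool
E
```

```text
[[ 414.7 -314. ]
 [ 529.  -318.2]
 [ 628.5 -322.5]] [[ 418.  -227.3]
 [ 532.1 -231.2]
 [ 631.8 -235. ]] sep [86.8 87.1 87.5]
rail yaw -0.0396
rail yaw -0.0364
yaw -0.038018654072559735 mid lateral [-254.6 -254.4 -254.6]
stop along: foot [656.7 657.5] top [658.  659.5] slat mid lateral [-286.3 -235.1]
col130 rows [409, 406, 410, 414, 417, 412, 418, 428, 416, 141, 54, 51, 75, 73, 88, 74, 45, 90, 113, 79, 75, 80, 96, 154, 174, 178, 183, 192]
home [ 599.5 -277.5]
b [551.8 -13.4] 64.14965201648465 94.05946446113963
[ 558.3 -100.9  187.8] tool yaw -0.09216651910264055
```

```bash
python3 -m inch '[[[0,-4,-29,0,0],[0,-4,-29,0,0],[0,-5,-29,0,0],[0,-5,-29,0,0],[0,-5,-29,0,0],[0,-4.7,-28,0,0],[0,0,0,20,-0.054],[0,0,0,20,0],[0,0,0,20,0],[0,0,0,20,0]]]';python3 -m inch '[[[0,0,0,20,0],[0,0,0,20,0],[0,0,0,20,0],[0,0,0,10,0],[0,0,0,0,0],[0,0,0,0,0],[0,0,0,0,0],[0,0,0,0,0],[0,0,0,0,0],[0,0,0,0,0]]]'
cat > j.py <<'E'
from h import *
np.set_printoptions(suppress=True,precision=1)
s=sense();c=eyes.calibration("wrist");w=eyes.grab_frame("wrist");cv2.imwrite("pics/w7.png",w[:,:,::-1])
T=R.from_rotvec(s["ee_rot"]).as_matrix();print(s["ee_pos"],"tool yaw",np.arctan2(-T[1,0],-T[0,0]))
g=cv2.GaussianBlur(w,(5,5),0).astype(int)
for r in(20,50,80,110,140):
    dark=(g[r].sum(1)<260).astype(int);e=np.flatnonzero(np.diff(dark));runs=[(a,b) for a,b in zip(e[:-1],e[1:]) if dark[a+1] and b-a>8]
    print(r,runs,[ [ (ray("w",[(x,r)],30,c)[0]-s["ee_pos"][:2])@T[:2,1] for x in q] for q in runs])
E
python3 j.py
```

```text
time: 19.65
ee_pos: [569.9, -276.0, 107.0]
ee_rot: [0.061, 3.141, 0.0]
wrist_force: [0.2, -0.5, -1.7]
gripper_width: 0.711
grasp_force: 66.4
time: 20.65
ee_pos: [569.9, -276.2, 38.1]
ee_rot: [0.061, 3.141, -0.0]
wrist_force: [0.3, -1.0, -1.6]
gripper_width: 0.712
grasp_force: 66.3
[ 569.9 -276.2   38.1] tool yaw -0.03881436132239483
20 [(np.int64(197), np.int64(244)), (np.int64(399), np.int64(445))] [[np.float64(-52.341040588638705), np.float64(-32.943341027838564)], [np.float64(31.031348576142104), np.float64(50.01843470863616)]]
50 [(np.int64(200), np.int64(245)), (np.int64(398), np.int64(443))] [[np.float64(-52.05093847675489), np.float64(-33.14548078421056)], [np.float64(31.13663728406551), np.float64(50.04419029116618)]]
80 [(np.int64(202), np.int64(247)), (np.int64(397), np.int64(441))] [[np.float64(-52.17802779870702), np.float64(-32.92720441400773)], [np.float64(31.245772831595584), np.float64(50.07088687956158)]]
110 [(np.int64(204), np.int64(248)), (np.int64(396), np.int64(439))] [[np.float64(-52.30984683097451), np.float64(-33.13656670161953)], [np.float64(31.358969964541544), np.float64(50.098577004329535)]]
140 [(np.int64(207), np.int64(250)), (np.int64(394), np.int64(437))] [[np.float64(-52.00265160429768), np.float64(-32.90984395198056)], [np.float64(31.032397328889033), np.float64(50.12731718004829)]]
```

```bash
python3 - <<'E'
from h import *
import pickle;c=pickle.load(open("c6.pkl","rb"))
ep=np.array([558.3,-100.8]);yaw=-0.092;y=np.array([-np.sin(yaw),np.cos(yaw)]);x=np.array([np.cos(yaw),np.sin(yaw)])
p=ray("w",[(222,201),(435,201),(423,423),(236,423)],257.8,c);print((p-ep)@x,(p-ep)@y)
E
```

```text
[-46.76741974 -46.7336112   24.79417358  24.74294051] [-27.14522271  30.69063085  31.83746453 -27.59980706]
```

```bash
python3 -m inch '[[[0,0,-1.2,8,0],[0,0,0,8,0],[0,0,0,8,0],[0,0,0,6,0],[0,0,0,5,0],[0,0,0,2,0],[0,0,0,2,0],[0,0,0,2,0],[0,0,0,1,0],[0,0,0,0,0]]]';python3 j.py
```

```text
time: 21.7
ee_pos: [569.8, -277.3, -4.2]
ee_rot: [-0.061, -3.141, 0.0]
wrist_force: [0.3, 0.6, -1.7]
gripper_width: 0.712
grasp_force: 66.3
[ 569.8 -277.3   -4.2] tool yaw -0.038786729421671454
20 [(np.int64(164), np.int64(226)), (np.int64(421), np.int64(482))] [[np.float64(-50.97112790969073), np.float64(-31.093143087797653)], [np.float64(31.436434753760736), np.float64(51.00012012905872)]]
50 [(np.int64(167), np.int64(228)), (np.int64(420), np.int64(480))] [[np.float64(-50.9344691294339), np.float64(-31.02666836211991)], [np.float64(31.64410374625952), np.float64(51.2318810287433)]]
80 [(np.int64(170), np.int64(230)), (np.int64(418), np.int64(477))] [[np.float64(-50.896472688323506), np.float64(-30.957767998202733)], [np.float64(31.526944169062116), np.float64(51.1396669195565)]]
110 [(np.int64(173), np.int64(231)), (np.int64(416), np.int64(474))] [[np.float64(-50.85706400984992), np.float64(-31.22480721314627)], [np.float64(31.405430124333012), np.float64(51.044025480983954)]]
140 [(np.int64(176), np.int64(233)), (np.int64(415), np.int64(472))] [[np.float64(-50.816162868867394), np.float64(-31.157049444219894)], [np.float64(31.62430903032383), np.float64(51.289783419194556)]]
```

```bash
python3 -m inch '[[[0,0,-0.6,2,0],[0,0,0,2,0],[0,0,0,2,0],[0,0,0,1,0],[0,0,0,1,0],[0,0,0,0.7,0],[0,0,0,0,0],[0,0,0,0,0],[0,0,0,0,0],[0,0,0,0,0]]]'
```

```text
time: 22.75
ee_pos: [569.6, -277.9, -12.9]
ee_rot: [-0.061, -3.141, 0.0]
wrist_force: [-2.8, 1.5, 3.2]
gripper_width: 0.715
grasp_force: 66.5
```

```bash
python3 -m inch '[[[0,0,0,-1.2,0],[0,-3,0,0,0],[0,-3,0,0,0],[0,-3,0,0,0],[0,-3,0,0,0],[0,-3,0,0,0],[0,-3,0,0,0],[0,-3,0,0,0],[0,-2,0,0,0],[0,0,0,0,0]]]';python3 -m inch '[[[0,-1,0,0,0],[0,-1,0,0,0],[0,-1,0,0,0],[0,0,0,0,0],[0,-1,0,0,0],[0,0,0,0,0],[0,-1,0,0,0],[0,0,0,0,0],[0,0,0,0,0],[0,0,0,0,0]]]'
```

```text
time: 23.75
ee_pos: [593.1, -278.8, -11.7]
ee_rot: [0.061, 3.141, -0.0]
wrist_force: [1.2, 0.9, -1.5]
gripper_width: 0.714
grasp_force: 66.5
time: 24.75
ee_pos: [597.8, -279.0, -11.7]
ee_rot: [0.061, 3.141, -0.0]
wrist_force: [1.1, 0.9, -1.3]
gripper_width: 0.717
grasp_force: 66.5
```

```bash
python3 -m inch '[[[0,-0.5,0,0,0],[0,-0.5,0,0,0],[0,-0.5,0,0,0],[0,-0.5,0,0,0],[0,0,0,0,0],[0,0,0,0,0],[0,0,0,0,0],[0,0,0,0,0],[0,0,0,0,0],[0,0,0,0,0]]]'
```

```text
time: 25.75
ee_pos: [599.8, -279.1, -11.7]
ee_rot: [0.061, 3.141, -0.0]
wrist_force: [0.6, -0.0, -0.2]
gripper_width: 0.713
grasp_force: 66.5
```

```bash
python3 -m inch '[[[0,-0.5,0,0,0],[0,-0.5,0,0,0],[0,-0.5,0,0,0],[0,-0.5,0,0,0],[0,0,0,0,0],[0,0,0,0,0],[0,0,0,0,0],[0,0,0,0,0],[0,0,0,0,0],[0,0,0,0,0]]]'
```

```text
time: 26.75
ee_pos: [600.9, -279.1, -11.9]
ee_rot: [-0.061, -3.139, -0.0]
wrist_force: [-5.6, 0.3, 1.2]
gripper_width: 0.713
grasp_force: 66.9
```

```bash
python3 -m inch '[[[1,0,0,0,0],[1,0,0,0,0],[1,0,0,0,0],[1,0,0,0,0],[1,0,0,0,0],[1,0,0,-10,0],[1,0,0,-15,0],[1,0,0,-25,0],[1,0,0,-25,0],[1,0,0,-25,0]]]' 40;python3 -m inch '[[[1,0,0,-25,0],[1,0,0,-25,0],[1,0,0,-25,0],[1,0,0,-25,0],[1,0,0,0,0],[1,10,33,0,0],[1,10,33,0,0],[1,10,33,0,0],[1,10,33,0,0],[1,10,33,0,0]]]'
python3 j.py
python3 - <<'E'
from h import *
w=cv2.imread("pics/w7.png");print(w.shape)
import pickle;pickle.dump(eyes.calibration("wrist"),open("c7.pkl","wb"))
hsv=cv2.cvtColor(w,cv2.COLOR_BGR2HSV)
m=cv2.inRange(hsv,(10,80,90),(18,150,175));m=cv2.morphologyEx(m,cv2.MORPH_OPEN,np.ones((5,5)))
n,l,st,ce=cv2.connectedComponentsWithStats(m)
for i in range(1,n):
    if st[i][4]>2000:print(st[i],ce[i],cv2.minAreaRect(np.argwhere(l==i)[:,::-1].astype(np.float32)))
E
```

```text
time: 27.75
ee_pos: [602.0, -279.3, 90.8]
ee_rot: [0.061, 3.14, -0.001]
wrist_force: [-0.5, 0.7, 0.3]
gripper_width: 1.006
grasp_force: 0.0
time: 28.75
ee_pos: [557.5, -111.0, 189.1]
ee_rot: [0.061, 3.14, -0.0]
wrist_force: [0.7, 0.1, -0.1]
gripper_width: 1.001
grasp_force: 0.0
[ 557.5 -111.   189.1] tool yaw -0.038824514467327556
20 [(np.int64(26), np.int64(46)), (np.int64(51), np.int64(69)), (np.int64(168), np.int64(180)), (np.int64(200), np.int64(218)), (np.int64(253), np.int64(338)), (np.int64(342), np.int64(375))] [[np.float64(-221.85596223341108), np.float64(-207.0295833268887)], [np.float64(-203.32297877966917), np.float64(-189.97916988374)], [np.float64(-116.58731092516274), np.float64(-107.69122336963629)], [np.float64(-92.86436049341205), np.float64(-79.52013016384224)], [np.float64(-53.572869888118994), np.float64(9.442706485529886)], [np.float64(12.408173345140002), np.float64(36.87337087391187)]]
50 [(np.int64(38), np.int64(73)), (np.int64(160), np.int64(183))] [[np.float64(-216.82156658973526), np.float64(-190.40922937484333)], [np.float64(-124.75484131379935), np.float
[... 846 characters left out ...]
  255   347 43134] [296.23176612 254.93865628] ((326.6943359375, 256.8505554199219), (252.80113220214844, 346.2007141113281), 1.6135388612747192)
[    0    86   168   285 28710] [ 63.18453501 246.63894114] ((83.49998474121094, 227.99996948242188), (166.99996948242188, 283.99993896484375), 0.0)
[  412   135    96   126 10257] [458.96304962 197.41366871] ((459.1500244140625, 197.8297119140625), (88.82505798339844, 128.80718994140625), 4.14462423324585)
[ 504  316  136   72 5676] [582.73942918 346.29809725] ((571.5, 351.5), (71.0, 135.0), 90.0)
[ 183  396   72   49 2088] [220.18342912 418.83908046] ((215.82489013671875, 421.0054016113281), (72.22607421875, 46.13972091674805), 12.26477336883545)
```

```bash
python3 -m inch '[[[1,2.5,33,0,0.012],[1,2.5,33,0,0],[1,2.5,32,0,0],[1,0,0,20,0],[1,0,0,30,0],[1,0,0,30,0],[1,0,0,30,0],[1,0,0,20,0],[1,0,0,10,0],[1,0,0,0,0]]]';python3 j.py | head -1;  python3 - <<'E'
from h import *
w=cv2.imread("pics/w7.png")
hsv=cv2.cvtColor(w,cv2.COLOR_BGR2HSV)
m=cv2.inRange(hsv,(10,80,90),(18,150,175));m=cv2.morphologyEx(m,cv2.MORPH_OPEN,np.ones((5,5)))
n,l,st,ce=cv2.connectedComponentsWithStats(m)
for i in range(1,n):
    if st[i][4]>4000:
        r=cv2.minAreaRect(np.argwhere(l==i)[:,::-1].astype(np.float32));p=ray("wrist",cv2.boxPoints(r),63);print(st[i],p.mean(0),np.linalg.norm(p[1]-p[0]),np.linalg.norm(p[2]-p[1]))
E
```

```text
time: 29.8
ee_pos: [554.7, -14.1, 47.8]
ee_rot: [-0.08, -3.139, 0.0]
wrist_force: [0.1, 0.1, 1.1]
gripper_width: 1.003
grasp_force: 0.0
[554.7 -14.1  47.8] tool yaw -0.050768726852245774
[   0    0  280   35 5988] [448.08326796 -75.59522201] 100.4329480265429 11.187263384480268
[ 272    0  257   33 4331] [451.94740529  18.98206559] 92.10442192804585 10.532916750181212
[    0    80   166   254 34411] [ 520.76890916 -111.89961796] 62.281044873715494 106.58875827376588
[  254   172   153   204 26284] [553.97682309 -11.48438337] 60.7967949683554 93.04472458780775
```

```bash
python3 -m inch '[[[1,0,1,15,0],[1,0,0,15,0],[1,0,0,15,0],[1,0,0,10,0],[0,0,0,0,0],[0,0,0,0,0],[0,0,0,0,0],[0,0,0,0,0],[0,0,0,0,0],[0,0,0,0,0]]]' 60;python3 -m inch '[[[0,0,0,-10,0],[0,0,0,-25,0],[0,0,0,-25,0],[0,0,0,-25,0],[0,0,0,-15,0],[0,6,40,0,0],[0,6,40,0,0],[0,6,40,0,0],[0,6,40,0,0],[0,6,40,0,0]]]';python3 -m inch '[[[0,6,40,0,0],[0,6,40,0,0],[0,6,40,0,0],[0,6,40,0,0],[0,7,46,0,0],[0,0,0,0,0],[0,0,0,0,0],[0,0,0,0,0],[0,0,0,0,0],[0,0,0,0,0]]]'
python3 - <<'E'
from h import *
c=eyes.calibration("wrist");w=eyes.grab_frame("wrist");cv2.imwrite("pics/w8.png",w[:,:,::-1])
hsv=cv2.cvtColor(w,cv2.COLOR_RGB2HSV)
m=cv2.inRange(hsv,(0,0,110),(180,45,255));m=cv2.morphologyEx(m,cv2.MORPH_OPEN,np.ones((5,5)))
n,l,st,ce=cv2.connectedComponentsWithStats(m)
for i in range(1,n):
    if st[i][4]>1500:print(st[i],ray("wrist",[(st[i][0],st[i][1]),(st[i][0]+st[i][2],st[i][1]),(st[i][0],st[i][1]+st[i][3])],30).round(0).tolist())
s=eyes.grab_frame("scene");hsv=cv2.cvtColor(cv2.imread("pics/scene0.png"),cv2.COLOR_BGR2HSV)
m=cv2.inRange(hsv,(0,0,110),(180,45,255));m[:300]=0;m[:,310:]=0;n,l,st,ce=cv2.connectedComponentsWithStats(m);i=1+st[1:,4].argmax();print(st[i],cv2.minAreaRect(np.argwhere(l==i)[:,::-1].astype(np.float32)))
E
```

```text
time: 30.85
ee_pos: [555.5, -13.1, -6.4]
ee_rot: [0.08, 3.14, -0.0]
wrist_force: [0.7, 0.7, -0.4]
gripper_width: 0.713
grasp_force: 70.4
time: 31.85
ee_pos: [535.2, 189.7, 94.1]
ee_rot: [0.08, 3.14, 0.0]
wrist_force: [0.1, -1.1, -1.7]
gripper_width: 0.714
grasp_force: 70.5
time: 32.85
ee_pos: [515.5, 394.5, 93.5]
ee_rot: [0.082, 3.14, -0.0]
wrist_force: [-1.1, -1.0, -1.6]
gripper_width: 0.711
grasp_force: 70.4
[ 178   72  329  259 7712] [[418.0, 319.0], [427.0, 500.0], [575.0, 295.0]]
[  198    87   282   221 26026] [[426.0, 329.0], [434.0, 485.0], [559.0, 311.0]]
[ 155  320  136  131 9319] ((224.9268341064453, 380.15850830078125), (92.92338562011719, 109.3216323852539), 51.34019470214844)
```

```bash
python3 -m inch '[[[0,0,0,20,0],[0,0,0,25,0],[0,0,0,25,0],[0,0,0,20,0],[0,0,0,15,0],[0,0,0,8,0],[0,0,0,3,0],[0,0,0,2,0],[0,0,0,1,0],[0,0,0,0,0]]]';python3 -m inch '[[[0,0,0,1,0],[0,0,0,0.5,0],[0,0,0,0.5,0],[0,0,0,0,0],[0,0,0,0,0],[0,0,0,0,0],[0,0,0,0,0],[0,0,0,0,0],[0,0,0,0,0],[0,0,0,0,0]]]'
```

```text
time: 33.95
ee_pos: [515.3, 395.7, -25.2]
ee_rot: [0.08, 3.14, 0.001]
wrist_force: [0.1, 0.7, -1.1]
gripper_width: 0.713
grasp_force: 70.5
time: 34.95
ee_pos: [515.0, 395.5, -27.7]
ee_rot: [0.08, 3.141, 0.0]
wrist_force: [1.0, -0.8, 1.8]
gripper_width: 0.717
grasp_force: 70.6
```

```bash
python3 -m inch '[[[1,0,0,0,0],[1,0,0,0,0],[1,0,0,0,0],[1,0,0,0,0],[1,0,0,0,0],[1,0,0,-10,0],[1,0,0,-40,0],[1,0,0,-45,0],[1,0,0,-45,0],[1,0,0,-45,0]]]';python3 -m inch '[[[1,0,0,-33,0],[1,-7,-40,0,0],[1,-7,-40,0,0],[1,-7,-40,0,0],[1,-7,-40,0,0],[1,-7,-40,0,0],[1,-7,-40,0,0],[1,-7,-40,0,0],[1,-7,-40,0,0],[1,-7,-40,0,0]]]';python3 -m inch '[[[1,-5,-44,0,0],[1,0,-44,0,0],[1,0,-44,0,0],[1,0,0,0,0],[1,0,0,0,0],[1,0,0,0,0],[1,0,0,0,0],[1,0,0,0,0],[1,0,0,0,0],[1,0,0,0,0]]]'
python3 - <<'E'
from h import *
c=eyes.calibration("wrist");w=eyes.grab_frame("wrist");cv2.imwrite("pics/w9.png",w[:,:,::-1])
def proj(P):
    q=np.linalg.inv(c["T"])@np.r_[P,1];q=c["K"]@q[:3];return q[:2]/q[2]
u=np.array([.99928,-.038]);v=np.array([.038,.99928])
g=cv2.GaussianBlur(w,(3,3),0)
print("along axis, z=57")
for a in range(550,680,4 ):
    x,y=proj(np.r_[u*a-v*254.3,57]);print(a,int(x),int(y),g[int(y),int(x)].tolist() if 0<=x<640 and 0<=y<480 else None)
print("across z=57 at 590")
for b in range(-300,-206,3):
    x,y=proj(np.r_[u*590+v*b,57]);print(b,int(x),int(y),g[int(y),int(x)].tolist() if 0<=x<640 and 0<=y<480 else None)
E
```

```text
time: 35.95
ee_pos: [514.7, 395.4, 160.0]
ee_rot: [0.079, 3.14, 0.001]
wrist_force: [1.1, 0.2, 0.1]
gripper_width: 1.001
grasp_force: 0.0
time: 36.95
ee_pos: [559.6, 31.2, 191.2]
ee_rot: [0.079, 3.14, 0.0]
wrist_force: [-0.5, 0.4, -0.6]
gripper_width: 1.0
grasp_force: 0.0
time: 37.95
ee_pos: [557.9, -99.0, 190.3]
ee_rot: [-0.079, -3.14, 0.0]
wrist_force: [0.1, -0.0, -0.2]
gripper_width: 1.0
grasp_force: 0.0
along axis, z=57
550 94 200 [186, 165, 120]
554 95 205 [186, 166, 120]
558 96 210 [94, 75, 52]
562 97 215 [70, 54, 35]
566 98 220 [146, 116, 80]
570 99 225 [151, 122, 83]
574 99 230 [151, 121, 84]
578 100 235 [142, 115, 80]
582 101 240 [144, 115, 80]
586 102 245 [145, 116, 80]
590 103 250 [152, 122, 84]
594 103 255 [149, 119, 84]
598 104 259 [145, 117, 81]
602 105 264 [150, 121, 84]
606 106 269 [150, 120, 84]
610 107 273 [147, 120, 82]
614 107 278 [147, 119, 82]
618 108 283 [147, 119, 81]
622 109 287 [150, 120, 83]
626 110 292 [150, 122, 84]
630 110 296 [152, 124, 87]
634 111 301 [148, 120, 83]
638 112 305 [150, 121, 83]
642 113 310 [152, 124, 86]
646 113 314 [154, 124, 86]
650 11
[... 381 characters left out ...]
8 250 [149, 122, 85]
-279 71 250 [145, 117, 79]
-276 75 250 [145, 118, 80]
-273 79 250 [146, 118, 80]
-270 83 250 [143, 114, 79]
-267 87 250 [146, 117, 79]
-264 90 250 [147, 118, 80]
-261 94 250 [149, 121, 84]
-258 98 250 [150, 121, 84]
-255 102 250 [151, 122, 84]
-252 105 250 [149, 121, 82]
-249 109 250 [145, 117, 80]
-246 113 250 [147, 117, 80]
-243 117 250 [144, 115, 79]
-240 121 250 [149, 119, 82]
-237 124 250 [143, 114, 77]
-234 128 249 [150, 120, 82]
-231 132 249 [151, 121, 84]
-228 136 249 [151, 120, 82]
-225 140 249 [139, 109, 74]
-222 143 249 [72, 56, 39]
-219 147 249 [63, 48, 30]
-216 151 249 [58, 44, 30]
-213 155 249 [62, 48, 32]
-210 158 249 [88, 68, 48]
-207 162 249 [65, 41, 24]
```

The block's top runs from 564 to 658 mm along the jig axis with the stop at 658, centred at -254 laterally and at the expected height, so it is fully home. I'm handing in.

```bash
python3 -c "
from cell import robot
print(robot.finish_job())"
```

```text
the job is handed in; nothing more can be done
None
```

I handed the job in at about 38 s: the left block bites (about 7 N drag against about 2.5 N) and a final wrist-camera measurement puts it fully home against the stop, while the worn right block was released on touching the tray floor and not checked by camera afterwards.

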